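# Lock the turning stand with its pin

### The job

Lock the turning stand for spraying: take the locking pin from its wooden holder, stand it in the hole on top of the stand so that it rests on the shaft hidden inside, and swing the lever slowly and gently away from the side it leans to, feeling for the place where the shaft's cross-hole comes under the pin and the pin drops in. Then press the pin down past its spring catch until its head is fully home on the collar, and let go. Never push the lever with more than 12 N or press the pin on the collar with more than 30 N, and leave the other things where they stand.

Things in the scene. Friction and masses are not known exactly. Their poses are not given: they have to be found in the camera images.
- pin_head (a point): Centre of the locking pin's dark cylindrical head, 22 mm across, 24 mm tall (take it here). Below it a steel shank 10 mm across, 74 mm long, with an 8 mm long taper to a 5 mm flat tip; 16 to 26 g. This point lies 86 mm above the tip, 12 mm above the head's underside; z up the pin. It starts upright in the holder's middle hole, tip on the worktop.
- pin: The same locking pin, its origin at the centre of its tip's flat end, z up the pin.
- holder: Fixed light wooden block, 40 (x) x 96 (y) x 40 mm tall, with three vertical through holes 11.4 mm wide in a row along its y, 30 mm apart; the pin stands in the middle one. Origin: centre of its underside.
- stand: Turning stand, fixed on the worktop: dark base plate 130 (x) x 100 (y) x 10 mm, on it an aluminium bearing block 50 x 46 mm, its top 102 mm above the worktop. The faceplate at its +y side (60 mm across, a small lid clipped to it) turns with the shaft. Origin: centre of its underside; x points away from the robot within 0.35 rad, z up.
- shaft_mid (a point): Middle of the hidden shaft inside the block, 60 mm above the worktop; it runs along the stand's y, 32 mm across. A cross-hole 13 mm wide goes right through it. The lever angle at which this hole is upright, under the pin's hole, differs every time and is not measured: between leaning 0.1 rad towards the stand's -x and 0.4 rad towards its +x.
- collar_top (a point): Centre of the top of the brass collar (28 mm across, 2 mm thick, opening 17 mm) round the pin's hole on top of the block, 104 mm above the worktop; axes as the stand. Below it the hole is 11.4 mm wide, slightly chamfered, 26 mm deep to the shaft. pin_head is 58 mm above this point with the pin resting on the shaft, 12 mm above it with the head fully home.
- collar: The same brass collar, its origin at the centre of its underside, 102 mm above the worktop.
- catch_point (a point): Where the spring ball catch sticks into the pin's hole below the shaft, 40 mm above the worktop. A pin that has dropped through the cross-hole stops with its tip here (pin_head some 17 to 22 mm above collar_top); pressing it past takes about 5 to 15 N.
- lever: Lever on the shaft's -y end. Origin: on the shaft's axis in the middle of the block; y is the shaft's axis, z runs up along the lever. Its steel rod, 10 mm thick, lies at y = -38 mm. It stays where it is left, has stops 0.8 rad to either side of upright, and starts leaning 0.42 to 0.55 rad towards the stand's -x, that is towards the robot.
- lever_knob (a point): Centre of the lever's black ball knob, 24 mm across, 83 mm from the shaft's axis, 38 mm to the -y side. About 1 to 4 N here turn the lever (most at the start). Turned slowly (20 mm/s here) with the pin standing on the shaft, the pin drops when the cross-hole comes under it, and the lever is then blocked after another 0.1 to 0.2 rad.
- cell: bystander: battery lying down, 15 x 50 x 15 mm; origin at its underside
- putty_tin: bystander: flat round tin, 63 mm across, 21 mm tall; origin at its underside
- dropper_1: bystander: small dropper bottle, 26 mm across, 84 mm tall; origin at its underside
- jar_kit3: bystander: paint jar, 39 mm across, 63 mm tall; origin at its underside
- side_cutter: bystander: side cutter lying flat, 50 x 139 x 15 mm; origin at its underside

How it is judged:
On the way, in this order (a step that is already met when the one before it is completed fails the run):
1. the pin stands in the hole on top of the stand, on the shaft (z of pin_head in the frame of collar_top between 0.04 and 0.067 m and horizontal distance between pin_head and collar_top below 0.006 m and angle between pin_head's own z axis and vertical below 0.12 rad), for 0.2 s.
2. the pin has dropped into the shaft's cross-hole (z of pin_head in the frame of collar_top below 0.034 m and horizontal distance between pin_head and collar_top below 0.004 m and angle between pin_head's own z axis and vertical below 0.12 rad), for 0.2 s.
At the end, for the whole second after the job is handed in: The pin is upright (within 0.08 rad) through the stand and the shaft's cross-hole, its head home on the collar (pin_head 12 mm above collar_top, at most 2.5 mm too high, within 3 mm sideways), and released (z of pin_head in the frame of collar_top between 0.009 and 0.0145 m and horizontal distance between pin_head and collar_top below 0.003 m and angle between pin_head's own z axis and vertical below 0.08 rad); the robot touches nothing.
It fails at once if the lever is forced: pushed with more than 12 N (contact force between any of the fingers, the arm and lever above 12 N).
It fails at once if the pin is pressed on the collar with more than 30 N (contact force between pin and collar above 30 N).
It fails at once if one of the other things is shifted by more than 20 mm or tipped over (distance of any of cell, putty_tin, dropper_1, jar_kit3, side_cutter from where it was at the start of the episode above 0.02 m or angle between any of cell, putty_tin, dropper_1, jar_kit3, side_cutter's own z axis and vertical above 0.5 rad).
It also fails if it takes over 61 s, if anything falls off the work surface, if the arm or the gripper's body presses on something with over 40 N, if the wrist force passes 120 N, or if a joint passes its speed limit or range.

### The arm

A 6-joint arm with a two-finger parallel gripper is mounted at the origin on a cart in front of the work surface, level with it; the furniture and walls round the work are solid. World frame = base frame: x ahead of the robot, y to its left, z up, the work surface at z = 0. Lengths are in m, angles in rad, forces in N, time in s.
With the tool pointing down it reaches from about 0.25 to 0.775 m from the base axis. Payload 4 kg.
Tool frame: the origin (TCP) lies between the finger pads; the fingertips stand 14 mm ahead of it and the grasp point (between the pads) lies 5 mm behind it; z points along the fingers, y is the line along which they close (so a half turn about z gives the same grasp; the last joint's range is limited). The gripper opens to 94 mm and grips with 3 to 60 N. Pads are 16 mm wide; open, the fingers measure 119 mm over their backs; the gripper's body (75 mm by 177 mm) begins 78 mm behind the grasp point.
Start: joints at [1.235, 0.087, 1.371, -0, 1.684, -0.103], TCP at [0.127, 0.535, 0.22] pointing down, gripper open.
Joint ranges: [-3.1, 3.1], [-0.76, 2.03], [0.27, 2.55], [-1.08, 4.22], [0.17, 2.65], [-2.57, 2.57]. Speed limits (rad/s): [2.79, 2.79, 3.14, 3.14, 3.14, 3.14].

### API

Orientations are given as a unit quaternion [x, y, z, w].
In Python, from workcell import bot gives the robot as it stands. The module is installed in compiled form; this text tells all that it offers.
- The arm moves only by the tool apply_moves, never from a script. Its argument "rows" is a list of rows, each a list of 7 numbers: the shift along the world's x, y, z in m, then the turn, a rotation vector about the world's x, y, z in rad, then the closure, from 0 (fully open) to 1 (shut). A call has 1 to 5 rows; each row shifts and turns the commanded pose from where the row before left it; what a row does not reach is not made up. A row lasts 1/8 s, in which the tool goes at most 62.5 mm and 10.7 degrees, less where a joint would pass 70% of its speed; a pose out of reach is approached as far as the arm can. A call with a gripper value outside its range is refused whole. The fingers move at their own pace and stop on an object; "force" is the grip in N (left out, the last holds). Time passes only in rows, so rows that do not move let the fingers close. It gives the time, the measured TCP pose, the force, the opening and the grip force at its end, in the units of the state.
- bot.sense(): the state, without advancing time (a new reading comes with each control period).
- bot.snapshot(name): name is "scene" or "top" or "wrist"; returns (picture, depth): 400x640x3 uint8, red, green, blue; 400x640 float32, m along the optical axis (not along the pixel's ray), 0 where there is no reading.
- bot.camera_params(name): a dict with "vfov" (degrees; the focal length in pixels is half the picture's height over the tangent of half this angle, whatever the lens; pixels are square), "cx", "cy" (the principal point, pixels), "R" (3x3) and "t" (3): a world point X has camera coordinates R X + t. Camera axes: x right, y down, z forward; pixel columns grow to the right and rows downward; lengths in m; the calibration is good to about 2 mm. A picture is of the moment at which its call begins: read the wrist's pose just before it. camera_params takes no time and is no camera call; for the wrist camera it gives the pose at the moment of the call.
- bot.sign_off(): hands the job in; it is judged then, once.
The state is a dict: "time": time; "joints": joint angles; "qd": joint speeds; "effort": joint torques, N m; "position": TCP position; "tool_rot": TCP orientation; "force": force on the tool from outside, world axes, zero at the start; "moment": the same for the moment, N m; "gripper_width": finger opening in m; "grasp_force": force on a finger pad.
Only numpy, scipy, OpenCV 4.12 (cv2) and the standard library are available. Lean on these libraries where they do the work, as an engineer would, in place of code of your own. Each camera call takes 0.05 s, during which the arm holds its last target. There are 200 camera calls.

## Working session

There is one attempt and no reset: what is moved stays moved. The work goes in short steps, Python scripts to look and compute and a tool call to move; the robot and the scene stay as the last step left them, time stands still between calls to the robot, and variables do not carry over. Pictures are saved under pics/ and viewed, at most 10 in all, crops included, and the job is handed in when it is done.

Besides the shell and the picture viewer there is one more tool, called after "Emit:" as a command line: name --pt "numbers of a row" for each row, then --argument value for the rest. apply_moves: Moves the arm, as the interface text tells. Its arguments: {"type":"object","properties":{"rows":{"type":"array","items":{"type":"array","items":{"type":"number"}}},"force":{"type":"number"}},"required":["rows"]}

```bash
mkdir -p pics
cat > h.py <<'E'
import numpy as np, cv2
from workcell import bot
def snap(n,f):
    p=bot.camera_params(n); im,d=bot.snapshot(n)
    cv2.imwrite(f'pics/{f}.png',im[:,:,::-1]); np.savez(f'pics/{f}.npz',im=im,d=d,R=p['R'],t=p['t'],k=[200/np.tan(np.radians(p['vfov'])/2),p['cx'],p['cy']])
def load(f): return np.load(f'pics/{f}.npz')
def px(z,u,v,d=None,h=None):
    f,cx,cy=z['k'];R=z['R'];t=z['t'];r=R.T@np.array([(u-cx)/f,(v-cy)/f,1]);o=-R.T@t
    if h is not None: return o+r*(h-o[2])/r[2]
    if d is None: d=z['d'][int(v),int(u)]
    return o+r*d
def proj(z,X):
    c=z['R']@np.array(X)+z['t'];f,cx,cy=z['k'];return c[:2]/c[2]*f+[cx,cy]
E
python3 - <<'E'
from h import *
snap('scene','s0');snap('top','t0')
for f in('s0','t0'):
    z=load(f);print(z['k'],-z['R'].T@z['t'],z['R'].round(2).tolist())
print(bot.sense())
E
```

```text
[501.91414097 319.54775968 199.1634449 ] [ 0.21856848 -0.38543147  0.58073035] [[0.9, -0.44, -0.01], [-0.24, -0.49, -0.84], [0.37, 0.76, -0.54]]
[480.98513115 313.57770305 199.95726821] [0.36969227 0.2726062  1.07180477] [[0.07, -1.0, -0.0], [-0.97, -0.07, -0.21], [0.21, 0.02, -0.98]]
{'time': 0.1, 'joints': array([ 1.23490349e+00,  8.78953929e-02,  1.37208479e+00, -9.33652048e-06,
        1.68362110e+00, -1.03080255e-01]), 'qd': array([ 8.25496393e-04, -7.09844655e-05, -4.80957318e-03, -6.46192090e-04,
       -1.72561201e-03,  2.50993346e-03]), 'effort': array([ 1.39868425e-03, -3.41253340e+01, -3.03302336e+01,  7.19038770e-02,
        3.04613833e-02, -7.60263856e-05]), 'position': array([0.12673489, 0.53471729, 0.2184227 ]), 'tool_rot': array([ 1.16144037e-01,  9.93231873e-01, -9.81230016e-04, -2.14140005e-04]), 'force': array([ 0.3447422 ,  0.16754087, -0.01371497]), 'moment': array([-0.01942341,  0.05172289, -0.00716549]), 'grasp_force': 0.0, 'gripper_width': 0.09392607026055878}
```

View pics/t0.png

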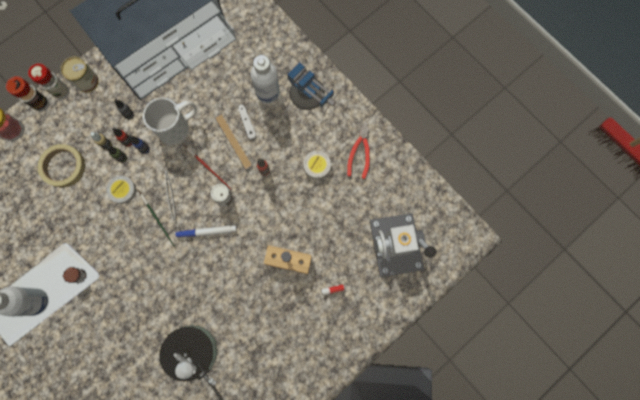

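View pics/s0.png

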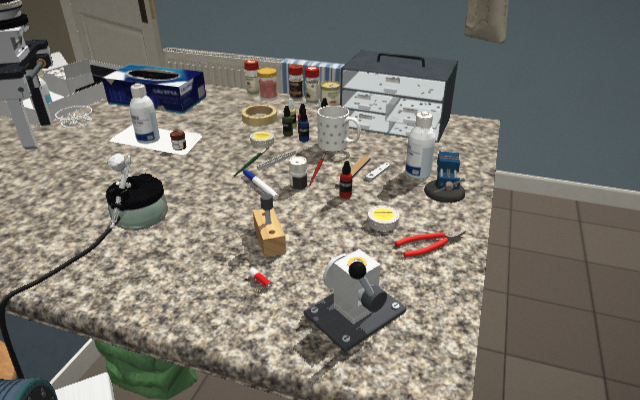

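The top view shows the pin head at about (286,257), the collar at (405,238) and the knob at (430,252). The scene view shows the pin at (267,203) and the stand at (355,285). I'll enlarge both.

Run:
```python
from h import *
z=load('t0');s=load('s0')
a=z['im'][195:305,255:455];b=s['im'][180:355,235:415]
A=cv2.resize(a,None,fx=4,fy=4,interpolation=2);B=cv2.resize(b,None,fx=3,fy=3,interpolation=2)
cv2.imwrite('pics/c1.png',A[:,:,::-1]);cv2.imwrite('pics/c2.png',B[:,:,::-1])
for n,u,v,h in(('pin',286,257,.098),('collar',405,238,.104),('knob',430,252,.13)):print(n,px(z,u,v),px(z,u,v,h=h))
for n,u,v,h in(('pin',266,197,.098),('collar',357,263,.104),('knob',358,270,.13)):print(n,px(s,u,v),px(s,u,v,h=h))
```

```text
pin [0.46129013 0.33603524 0.09439277] [0.46095208 0.33580115 0.098     ]
collar [0.51887411 0.09441096 0.08256709] [0.51564193 0.09827176 0.104     ]
knob [0.4856836  0.05684479 0.14516451] [0.4875818  0.05331384 0.13      ]
pin [0.46099838 0.33520983 0.09720244] [0.4605985  0.33402116 0.098     ]
collar [0.48677009 0.0561321  0.14549293] [0.51233883 0.09822813 0.104     ]
knob [0.48352534 0.04748006 0.14125277] [0.49030953 0.0585647  0.13      ]
```

View pics/c1.png

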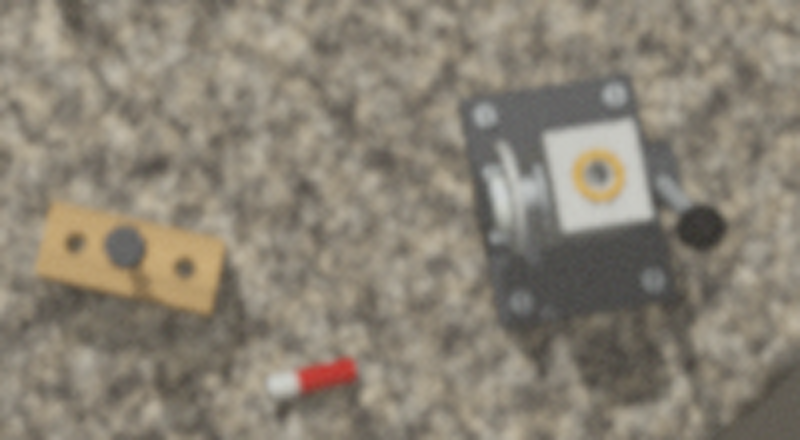

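View pics/c2.png

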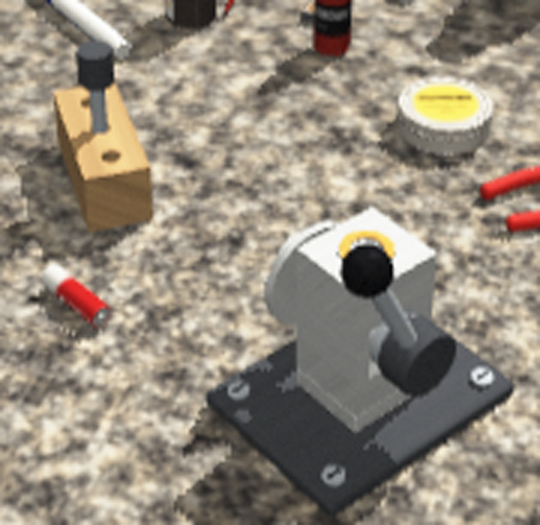

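Run:
```python
from h import *
z=load('t0');s=load('s0')
q=lambda u,v:(u/4+255,v/4+195)
c=[px(z,*q(*p),h=.102)[:2] for p in((543,130),(636,118),(655,217),(562,232))]
print('block',np.round(c,4).tolist(),np.mean(c,0))
for i in range(4):
    e=c[(i+1)%4]-c[i];print(np.linalg.norm(e),np.arctan2(e[1],e[0]))
# base plate edges
b=[px(z,*q(*p),h=.010)[:2] for p in((460,100),(632,75),(680,302),(508,328))]
print('plate',np.mean(b,0),[(np.linalg.norm(b[(i+1)%4]-b[i]).round(4),np.arctan2(*(b[(i+1)%4]-b[i])[::-1]).round(3)) for i in range(4)])
print('collar',px(z,*q(599,175),h=.104),'pin',px(z,*q(125,247),h=.098),'knob',px(z,*q(701,227),h=.137))
h=[px(z,*q(*p),h=.04)[:2] for p in((75,242),(185,267))];print('holder holes',h,np.mean(h,0))
r=lambda u,v:(u/3+235,v/3+180)
print('scene pin top',px(s,*r(96,49),h=.098),'knob',px(s,*r(367,271),h=.134),'collar proj',(proj(s,[.5156,.0975,.104])-[235,180])*3)
```

```text
block [[0.5354, 0.1275], [0.545, 0.0804], [0.495, 0.0695], [0.4842, 0.1161]] [0.51490557 0.0983969 ]
0.04805717100749114 -1.3710519442954983
0.05110495997940452 -2.927049902509847
0.04779871540755269 1.8003692042700277
0.05253513187379602 0.21946504870206668
plate [0.51315499 0.09753903] [(np.float64(0.0979), np.float64(-1.354)), (np.float64(0.1281), np.float64(-2.909)), (np.float64(0.0956), np.float64(1.789)), (np.float64(0.1283), np.float64(0.251))]
collar [0.51407829 0.09873043 0.104     ] pin [0.46149004 0.33533904 0.098     ] knob [0.48722627 0.05446843 0.137     ]
holder holes [array([0.46773099, 0.3660071 ]), array([0.45859657, 0.30623095])] [0.46316378 0.33611902]
scene pin top [0.46298803 0.33528557 0.098     ] knob [0.486763   0.05443658 0.134     ] collar proj [372.57951037 247.92260423]
```

Emit:
apply_moves --pt "0 0 0.05 0 0 0.15 0" --pt "0.045 -0.025 0.01 0 0 0.15 0" --pt "0.05 -0.03 0 0 0 0.15 0" --pt "0.05 -0.03 0 0 0 0 0" --pt "0.05 -0.03 0 0 0 0 0" --force 15

```text
time: 0.72
position: [0.3231, 0.419, 0.279]
tool_rot: [-0.109, 0.994, -0.0, -0.0]
force: [0.4, 0.7, 0.9]
gripper_width: 0.0941
grasp_force: 0.0
```

Emit:
apply_moves --pt "0.05 -0.03 0 0 0 0 0" --pt "0.05 -0.03 0 0 0 0 0.3" --pt "0.04 -0.025 -0.05 0 0 0 0.5" --pt "0 0 -0.03 0 0 0 0.5" --pt "0 0 0 0 0 0 0.5"

```text
time: 1.35
position: [0.457, 0.336, 0.2]
tool_rot: [-0.108, 0.994, -0.002, -0.004]
force: [-0.2, 0.5, 0.1]
gripper_width: 0.0573
grasp_force: 0.0
```

Run:
```python
from h import *
s=bot.sense();snap('wrist','w1')
print(s['position'],s['tool_rot'],s['joints'],s['gripper_width'])
z=load('w1');print(-z['R'].T@z['t'],z['R'],proj(z,[.4625,.3353,.098]))
```

```text
[0.45697121 0.33597025 0.2000278 ] [-0.1077956   0.99416466 -0.001593   -0.0037671 ] [ 5.33885356e-01  1.36040624e-01  1.35547368e+00  2.11933118e-04
  1.65825578e+00 -1.25290605e+00] 0.05725711727629329
[0.38043328 0.31983142 0.36601891] [[-0.21374488  0.97688258 -0.00368109]
 [ 0.94182028  0.20707081  0.26475694]
 [ 0.25939869  0.05312351 -0.96430815]] [317.12583694 209.36433188]
```

View pics/w1.png

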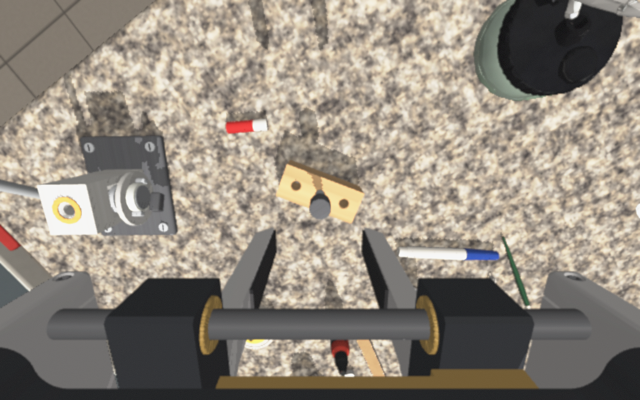

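Run:
```python
from h import *
z=load('w1')
im=z['im'];print(z['d'][200,320])
m=(z['d']>.2)&(z['d']<.3);m[:,:290]=0;m[:,350:]=0;m[230:]=0
ys,xs=np.nonzero(m);print(xs.min(),xs.max(),ys.min(),ys.max())
P=np.array([px(z,u,v) for u,v in zip(xs,ys)]);k=(P[:,2]>.092);print(k.sum(),P[k].mean(0),P[k].min(0),P[k].max(0))
print(px(z,320,202,h=.098),px(z,67,209,h=.104))
```

```text
0.27824295
309 330 193 219
387 [0.46064655 0.33719669 0.09772321] [0.45063289 0.32669583 0.09204533] [0.47169456 0.34803415 0.09964371]
[0.45460823 0.33643252 0.098     ] [0.51169765 0.10128494 0.104     ]
```

The wrist view shows the pin head's top centred at about (320,207) and the collar at (67,209). Depth puts the head at (0.461, 0.337). I'll descend over it.

Emit:
apply_moves --pt "0.004 0.001 -0.03 0 0 0 0.5" --pt "0 0 -0.04 0 0 0 0.5" --pt "0 0 -0.03 0 0 0 0.5" --pt "0 0 -0.014 0 0 0 0.5" --pt "0 0 0 0 0 0 0.5"

```text
time: 2.02
position: [0.4622, 0.339, 0.0907]
tool_rot: [-0.109, 0.994, 0.0, 0.0]
force: [0.1, 0.3, 0.7]
gripper_width: 0.0469
grasp_force: 0.0
```

Emit:
apply_moves --pt "-0.001 -0.002 -0.005 0 0 0 0.5" --pt "0 0 -0.005 0 0 0 0.5" --pt "0 0 0 0 0 0 0.8" --pt "0 0 0 0 0 0 0.95" --pt "0 0 0 0 0 0 1.0" --force 20

```text
time: 2.65
position: [0.4614, 0.3365, 0.0803]
tool_rot: [-0.108, 0.994, 0.0, 0.0]
force: [-0.4, -0.2, 0.6]
gripper_width: 0.0215
grasp_force: 20.0
```

Emit:
apply_moves --pt "0 0 0 0 0 0 1" --pt "0 0 0 0 0 0 1"

```text
time: 2.9
position: [0.4614, 0.3366, 0.0803]
tool_rot: [-0.108, 0.994, 0.0, 0.0]
force: [1.0, 0.3, 1.3]
gripper_width: 0.0216
grasp_force: 20.0
```

Emit:
apply_moves --pt "0 0 0.06 0 0 0 1" --pt "0 0 0.06 0 0 0 1" --pt "0 0 0.05 0 0 0 1" --pt "0.012 -0.055 0 0 0 0 1" --pt "0.014 -0.06 0 0 0 0 1"

```text
time: 3.52
position: [0.4876, 0.221, 0.251]
tool_rot: [-0.11, 0.994, 0.0, 0.001]
force: [0.6, -0.5, 0.3]
gripper_width: 0.0215
grasp_force: 20.0
```

Emit:
apply_moves --pt "0.014 -0.06 0 0 0 0 1" --pt "0.012 -0.055 0 0 0 0 1" --pt "0 -0.005 -0.03 0 0 0 1" --pt "0 0 -0.015 0 0 0 1" --pt "0 0 0 0 0 0 1"

```text
time: 4.15
position: [0.5123, 0.1019, 0.2034]
tool_rot: [-0.109, 0.994, 0.0, -0.002]
force: [-0.7, 0.3, -0.0]
gripper_width: 0.0219
grasp_force: 20.0
```

Run:
```python
from h import *
s=bot.sense();snap('wrist','w2');snap('scene','s2')
print(s['position'],s['tool_rot'],s['gripper_width'])
z=load('w2');p=s['position'];print(z['k'],proj(z,[.514,.1,.104]),proj(z,[p[0],p[1],p[2]-.08]))
s=load('s2');print(proj(s,[.514,.1,.104]),proj(s,[p[0],p[1],p[2]-.08]))
a=z['im'][100:300,200:460];cv2.imwrite('pics/c3.png',cv2.resize(a,None,fx=3,fy=3,interpolation=2)[:,:,::-1])
a=s['im'][180:320,290:430];cv2.imwrite('pics/c4.png',cv2.resize(a,None,fx=4,fy=4,interpolation=2)[:,:,::-1])
```

```text
[0.51226587 0.10193869 0.20342608] [-1.08764973e-01  9.94065913e-01  2.12440296e-04 -1.75988695e-03] 0.02192788690601248
[287.7074694  318.6063524  199.58617965] [316.34974757 205.81642599] [318.70068619 210.73664977]
[357.38865781 261.96425553] [356.13469268 251.15305866]
```

View pics/c3.png

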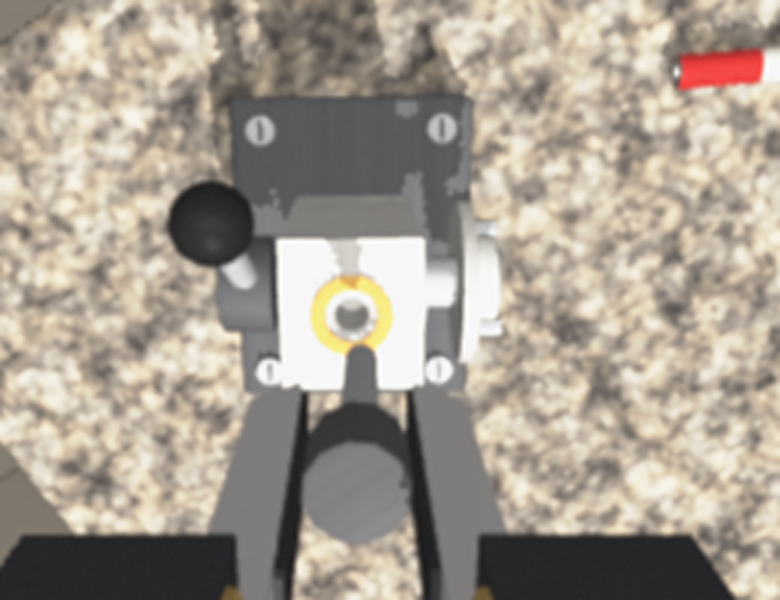

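The wrist crop shows the collar centre at about (351,315), the pin tip at (361,352) and the head top at (356,493). In full-image pixels these are (317,205), (320.3,217.3) and (318.7,264.3).

Run:
```python
from h import *
z=load('w2');H=.2034
f=lambda u,v,h:px(z,200+u/3,100+v/3,h=h)
print('collar',f(351,315,.104),'hole bottom-ish')
print('tip',f(361,352,H-.0803),'head',f(356,493,H+.0177))
# head top from depth
d=z['d'];P=[];
for v in range(235,290):
  for u in range(295,342):
    if d[v,u]>0:
      X=px(z,u,v)
      if abs(X[2]-H-.0177)<.003: P.append(X)
P=np.array(P);print(len(P),P.mean(0),P.min(0),P.max(0))
P=np.array([px(z,u,v) for v in range(195,222) for u in range(302,332) if d[v,u]>0]);k=abs(P[:,2]-.104)<.0012;print('collar depth',P[k].mean(0),(P[k].min(0)+P[k].max(0))/2,k.sum())
```

```text
collar [0.51306405 0.10043534 0.104     ] hole bottom-ish
tip [0.51815533 0.10474967 0.1231    ] head [0.51289865 0.10208433 0.2211    ]
1101 [0.51208222 0.10158171 0.22059932] [0.49995685 0.08673581 0.21814673] [0.52374859 0.11405923 0.22402634]
collar depth [0.51421143 0.09972774 0.10392327] [0.51605874 0.10089017 0.10399198] 319
```

View pics/c4.png

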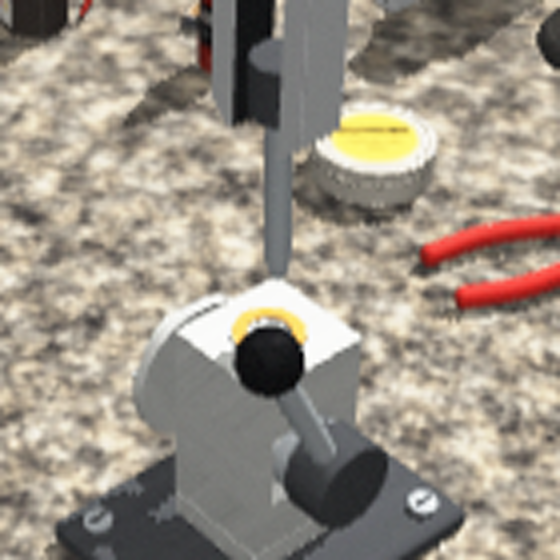

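The scene crop shows the tip at (278,272), right of where it would be if upright. Both views agree that the tip leans about 6 mm towards stand +x, roughly 0.07 rad in the grip. I'll tilt the tool to match, move over the collar and look again.

Emit:
apply_moves --pt "0.001 -0.002 0 -0.014 0.063 0 1" --pt "0 0 0 0 0 0 1" --pt "0 0 0 0 0 0 1"

```text
time: 4.62
position: [0.5145, 0.1, 0.2057]
tool_rot: [-0.109, 0.994, -0.003, -0.031]
force: [0.1, -0.9, -0.9]
gripper_width: 0.0215
grasp_force: 20.0
```

Run:
```python
from h import *
s=bot.sense();snap('wrist','w3');snap('scene','s3')
p=s['position'];print(p,s['tool_rot'])
z=load('w3');s=load('s3')
a=cv2.resize(z['im'][160:300,265:375],None,fx=4,fy=4,interpolation=2)
b=cv2.resize(s['im'][180:320,310:400],None,fx=4,fy=4,interpolation=2)
cv2.imwrite('pics/c5.png',np.hstack([a,b])[:,:,::-1]);print(a.shape)
for q in (z,s):print(proj(q,[p[0],p[1],p[2]-.08]),proj(q,[.5135,.1,.104]))
```

```text
[0.5144881  0.10001883 0.20567398] [-0.10881622  0.99356559 -0.00346712 -0.03121586]
(560, 440, 3)
[318.76116393 215.79610809] [318.98159223 208.90004129]
[358.19133296 250.24785161] [357.09087351 262.06343426]
```

View pics/c5.png

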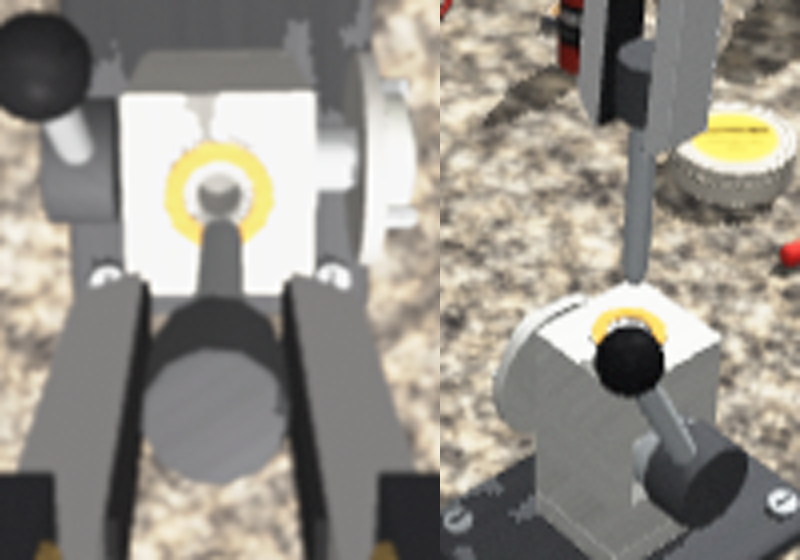

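The wrist crop (left) has the collar at (320,208) and the tip at (320.5,216.5) in full-image pixels. The scene crop (right) has the tip at (358.8,249.5). The pin is now upright to within a pixel.

Run:
```python
from h import *
z=load('w3');s=load('s3')
c=px(z,320,208,h=.104);t=px(z,320.5,216.5,h=.1254);print(c,t,c-t)
c=px(s,357.2,263.5,h=.104);t=px(s,358.75,249.3,h=.1254);print(c,t,c-t)
```

```text
[0.51240565 0.10077195 0.104     ] [0.5148648  0.10170728 0.1254    ] [-0.00245915 -0.00093534 -0.0214    ]
[0.51204481 0.09712408 0.104     ] [0.51646803 0.10184084 0.1254    ] [-0.00442321 -0.00471676 -0.0214    ]
```

Emit:
apply_moves --pt "-0.002 -0.001 -0.01 0 0 0 1" --pt "0 0 -0.008 0 0 0 1" --pt "0 0 -0.005 0 0 0 1" --pt "0 0 -0.004 0 0 0 1" --pt "0 0 0 0 0 0 1"

```text
time: 5.35
position: [0.5121, 0.0984, 0.1776]
tool_rot: [-0.108, 0.994, -0.004, -0.032]
force: [0.6, 0.3, -0.5]
gripper_width: 0.0215
grasp_force: 20.0
```

Emit:
apply_moves --pt "0 0.0005 -0.003 0 0 0 1" --pt "0 0 -0.003 0 0 0 1" --pt "0 0 0 0 0 0 1"

```text
time: 5.72
position: [0.5121, 0.0989, 0.1717]
tool_rot: [-0.108, 0.994, -0.003, -0.032]
force: [0.3, -0.3, -0.1]
gripper_width: 0.0216
grasp_force: 20.0
```

Emit:
apply_moves --pt "0 0 -0.004 0 0 0 1" --pt "0 0 -0.004 0 0 0 1" --pt "0 0 -0.003 0 0 0 1" --pt "0 0 -0.002 0 0 0 1" --pt "0 0 0 0 0 0 1"

```text
time: 6.35
position: [0.5122, 0.0989, 0.1588]
tool_rot: [-0.108, 0.994, -0.004, -0.032]
force: [-1.0, 0.1, -0.3]
gripper_width: 0.0212
grasp_force: 20.0
```

Emit:
apply_moves --pt "0 0 -0.0015 0 0 0 1" --pt "0 0 0 0 0 0 0.8" --pt "0 0 0 0 0 0 0.65" --pt "0 0 0 0 0 0 0.6" --pt "0 0 0 0 0 0 0.6"

```text
time: 6.98
position: [0.5123, 0.099, 0.1576]
tool_rot: [-0.108, 0.994, -0.004, -0.032]
force: [0.3, 0.1, -0.4]
gripper_width: 0.0379
grasp_force: 0.0
```

Emit:
apply_moves --pt "0 0 0.03 0 0 0 0.6" --pt "0 0 0.05 0.014 -0.063 0 0.6" --pt "-0.03 -0.01 0 0 0 0 0.8" --pt "-0.03 -0.01 0 0 0 0 1" --pt "0 0 0 0 0 0 1"

```text
time: 7.6
position: [0.4514, 0.0787, 0.2383]
tool_rot: [-0.108, 0.994, -0.0, 0.001]
force: [0.5, -0.1, -0.1]
gripper_width: 0.011
grasp_force: 0.0
```

Run:
```python
from h import *
s=bot.sense();snap('wrist','w4');print(s['position'],s['tool_rot'])
z=load('w4');print(proj(z,[.513,.0995,.174]),proj(z,[.487,.0544,.137]))
cv2.imwrite('pics/w4c.png',cv2.resize(z['im'][100:340,180:460],None,fx=2.5,fy=2.5,interpolation=2)[:,:,::-1])
```

```text
[0.45138197 0.07869588 0.23828036] [-1.08115561e-01  9.94137968e-01 -7.86669925e-06  8.51697151e-04]
[326.60493389 283.6158358 ] [287.27041074 231.88988486]
```

View pics/w4c.png

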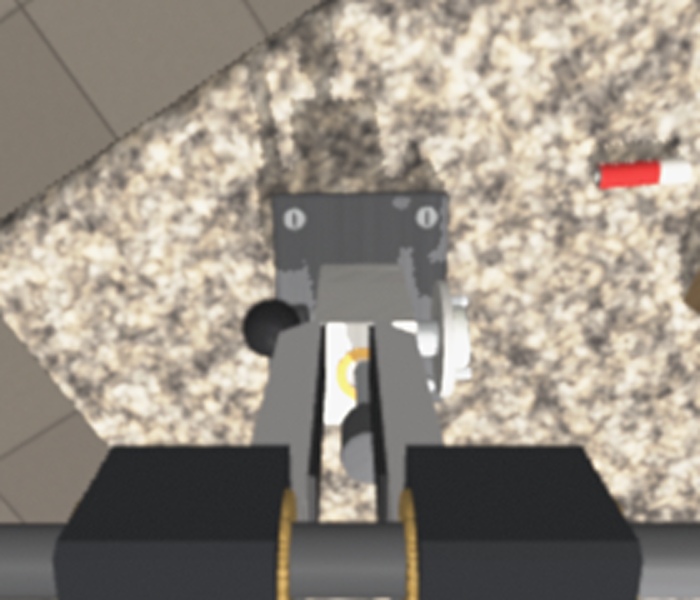

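Pin stands in the hole: head at (365,455) in the crop, knob at (272,327), lever leaning about 0.44 rad. I'll turn the tool by -90° so that the wrist camera, on the +y side, keeps the pin in view while I push.

Emit:
apply_moves --pt "0 -0.01 0 0 0 -0.175 1" --pt "0 -0.01 0 0 0 -0.175 1" --pt "0 -0.01 0 0 0 -0.175 1" --pt "0 -0.003 0 0 0 -0.175 1" --pt "0 0 0 0 0 -0.175 1"

```text
time: 8.28
position: [0.4534, 0.0459, 0.2371]
tool_rot: [0.326, 0.945, 0.0, -0.0]
force: [-0.8, 0.5, -0.2]
gripper_width: 0.0004
grasp_force: 0.0
```

Emit:
apply_moves --pt "0 0 0 0 0 -0.175 1" --pt "0 0 0 0 0 -0.175 1" --pt "0 0 0 0 0 -0.175 1" --pt "0 0 0 0 0 -0.17 1" --pt "0 0 0 0 0 0 1"

```text
time: 8.9
position: [0.4531, 0.0461, 0.2371]
tool_rot: [0.625, 0.781, -0.0, -0.0]
force: [0.3, -0.5, -1.1]
gripper_width: 0.0006
grasp_force: 0.0
```

```bash
cat >> h.py <<'E'
def report(f):
    s=bot.sense();snap('wrist',f);z=load(f);d=z['d'];v,u=np.nonzero(d>0)
    fo,cx,cy=z['k'];D=d[v,u];C=np.stack([(u-cx)/fo*D,(v-cy)/fo*D,D],1);P=(C-z['t'])@z['R']
    r=np.hypot(P[:,0]-.513,P[:,1]-.0995);k=(r<.012)&(P[:,2]>.106)&(P[:,2]<.2)
    print('TCP',s['position'].round(4),'F',s['force'].round(1),'q6',s['joints'][5].round(2))
    if k.sum():
        top=np.percentile(P[k,2],95);k2=k&(P[:,2]>top-.003);print('pin n',k.sum(),'top z',top.round(4),'ctr',P[k2].mean(0).round(4))
    K=P[(np.abs((P[:,:2]-[.513,.0995])@[-.218,.976]+.038)<.013)&(P[:,2]>.118)&(P[:,2]<.16)]
    print('proj head',proj(z,[.513,.0995,.174]).round(0),'knob-ish n',len(K))
E
python3 -c "
from h import *
report('w5')"
```

```text
TCP [0.4531 0.0461 0.2371] F [ 0.3 -0.5 -1.1] q6 -0.24
pin n 775 top z 0.1749 ctr [0.5118 0.1004 0.1739]
proj head [406. 170.] knob-ish n 475
```

Emit:
apply_moves --pt "0 0 -0.04 0 0 0 1" --pt "0 0 -0.035 0 0 0 1" --pt "0 0 -0.015 0 0 0 1" --pt "0 0 -0.009 0 0 0 1" --pt "0 0 0 0 0 0 1"

```text
time: 9.57
position: [0.4526, 0.0459, 0.1389]
tool_rot: [0.626, 0.78, 0.0, 0.0]
force: [0.4, -0.4, -1.2]
gripper_width: 0.0005
grasp_force: 0.0
```

Emit:
apply_moves --pt "0.002 0.0004 0 0 0 0 1" --pt "0.002 0.0004 0 0 0 0 1" --pt "0.002 0.0004 0 0 0 0 1" --pt "0.002 0.0004 0 0 0 0 1"

```text
time: 10.07
position: [0.4606, 0.0476, 0.1388]
tool_rot: [0.626, 0.78, 0.0, 0.0]
force: [-0.3, 0.7, -0.7]
gripper_width: 0.0002
grasp_force: 0.0
```

```bash
python3 -c "
from h import *
report('w6')"
```

```text
TCP [0.4606 0.0476 0.1388] F [-0.3  0.7 -0.7] q6 -0.24
pin n 2455 top z 0.1748 ctr [0.5117 0.1007 0.1739]
proj head [451. 206.] knob-ish n 2004
```

Emit:
apply_moves --pt "0.00195 0.00044 0 0 0 0 1" --pt "0.00195 0.00044 0 0 0 0 1" --pt "0.00195 0.00044 0 0 0 0 1" --pt "0.00195 0.00044 0 0 0 0 1"

```text
time: 10.62
position: [0.468, 0.0493, 0.1386]
tool_rot: [0.626, 0.78, -0.0, -0.0]
force: [-1.5, -0.4, 1.7]
gripper_width: 0.0003
grasp_force: 0.9
```

Emit:
apply_moves --pt "0.00195 0.00044 0 0 0 0 1" --pt "0.00195 0.00044 0 0 0 0 1" --pt "0.00195 0.00044 0 0 0 0 1" --pt "0.00195 0.00044 0 0 0 0 1"

```text
time: 11.12
position: [0.476, 0.0511, 0.1385]
tool_rot: [0.626, 0.78, 0.0, 0.0]
force: [-1.5, -0.8, 1.3]
gripper_width: 0.0008
grasp_force: 0.7
```

```bash
python3 -c "
from h import *
report('w7')"
```

```text
TCP [0.476  0.0511 0.1385] F [-1.5 -0.8  1.3] q6 -0.23
pin n 1232 top z 0.1749 ctr [0.5088 0.0997 0.1738]
proj head [417. 207.] knob-ish n 2048
```

Emit:
apply_moves --pt "0.00195 0.00044 0 0 0 0 1" --pt "0.00195 0.00044 0 0 0 0 1" --pt "0.00195 0.00044 0 0 0 0 1" --pt "0.00195 0.00044 0 0 0 0 1" --pt "0.00195 0.00044 0 0 0 0 1"

```text
time: 11.8
position: [0.4858, 0.0533, 0.1385]
tool_rot: [0.626, 0.78, 0.0, 0.0]
force: [-0.6, 0.1, 0.3]
gripper_width: 0.0002
grasp_force: 0.6
```

Emit:
apply_moves --pt "0.00195 0.00044 0 0 0 0 1" --pt "0.00195 0.00044 0 0 0 0 1" --pt "0.00195 0.00044 0 0 0 0 1"

```text
time: 12.18
position: [0.4916, 0.0546, 0.1385]
tool_rot: [0.626, 0.78, 0.0, 0.0]
force: [-1.0, -0.6, 1.5]
gripper_width: 0.0002
grasp_force: 0.5
```

```bash
python3 -c "
from h import *
report('w8')"
```

```text
TCP [0.4916 0.0546 0.1385] F [-1.  -0.6  1.5] q6 -0.22
pin n 1455 top z 0.1567 ctr [0.5155 0.1    0.1556]
proj head [383. 207.] knob-ish n 2108
```

Run:
```python
from h import *
for f in('w7','w8'):
    z=load(f);d=z['d'];H,W=d.shape
    u,v=np.meshgrid(np.arange(W),np.arange(H));fo,cx,cy=z['k']
    P=np.stack([(u-cx)/fo*d,(v-cy)/fo*d,d],-1);P=(P-z['t'])@z['R']
    r=np.hypot(P[...,0]-.512,P[...,1]-.100)
    k=(r<.02)&(P[...,2]>.1)&(P[...,2]<.2)&(d>0)
    print(f,np.histogram(P[...,2][k],np.arange(.1,.201,.005))[0])
    p=proj(z,[.512,.1,.174]).astype(int);q=proj(z,[.512,.1,.136]).astype(int);print(p,q)
    for vv in range(150,260,8):print(vv,(P[vv,p[0]-40:p[0]+41:8,2]*1000).round().astype(int))
cv2.imwrite('pics/w8v.png',z['im'][:,:,::-1])
```

```text
w7 [1569   54   23   25   18    5    0    0    0    1   68   82   99  104
 1552   44    0    0    0    0]
[415 205] [395 186]
150 [102 102 102 102 102 102  10   0  -1   0   0]
158 [103 104 104 103 102 101   9   0  -1   0   0]
166 [105 101 102 104 101 101  11   1   0  -1   1]
174 [102 117 120 152 101 102  12   0   1   1   0]
182 [103 157 167 172 171 102  11   0  -1   0  -1]
190 [104 166 172 173 174 175 173   1   1  -1  -1]
198 [102 173 173 172 174 175 175   1   0  -1   0]
206 [102 172 173 173 174 173 174   0   0   0  -1]
214 [ 81  78 172 173 174 175   0   0   0   0   0]
222 [ 78  77  -1 174 174  -1   0   0   1   0   1]
230 [  0   0   0  -1 304   1   0   0   0   0   0]
238 [ 1  0  1  1 -1  0  0  0 -1  1  0]
246 [146   1  -1  -1   0   0  -1  -1   0   0  -1]
254 [147   1   1   1   0   0  -1   1   0  -1  -1]
w8 [1576   67   17    0    0    0   21   88   91  103  343  939    0    0
    0    0    0    0    0    0]
[381 205] [368 186]
150 [103 102 102 102 101 102 102 102  11   2   0]
158 [102 102 104 104 104 103 102 101  11   0  -1]
166 [102 104 103 101 103 102 101 103  10   0   1]
174 [102 104 102 135 143 145 103 101   9   0   1]
182 [102 103 101 147 155 155 155 104  11   0   0]
190 [102 102 134 153 157 156 156 155  10   0   0]
198 [103 103 103 156 156 156 155 155  10  -1  -1]
206 [102 102 103 155 155 155 155 155   0   1   0]
214 [ 72  79  89  77  70 156 156   0  -1  -1   0]
222 [ 73  76 109  76   0  -1   1   0   0   0   0]
230 [ -1   1 124  -1   0   0   1   0   0   0   0]
238 [  1 146 149 148 145  -1   0  -1  -1   0   0]
246 [147 149 153 153 151  -1   0   1  -1  -1   1]
254 [163 152 154 154 152   0   0  -1   1   0   0]
```

View pics/w8v.png

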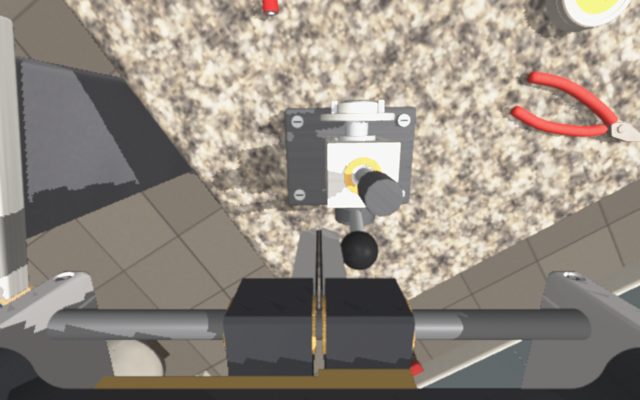

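The wrist view shows the fingers against the black knob at (360,250). The pin's head top at (380,195) is now at z 0.156, so the pin has started to drop into the cross-hole. I'll hold for a moment and measure again.

Emit:
apply_moves --pt "0 0 0 0 0 0 1" --pt "0 0 0 0 0 0 1"

```text
time: 12.48
position: [0.4916, 0.0546, 0.1385]
tool_rot: [0.626, 0.78, 0.0, 0.0]
force: [0.0, 0.4, 0.1]
gripper_width: 0.0007
grasp_force: 0.0
```

```bash
python3 -c "
from h import *
report('w9')"
```

```text
TCP [0.4916 0.0546 0.1385] F [0.  0.4 0.1] q6 -0.22
pin n 1246 top z 0.1417 ctr [0.512  0.1004 0.1407]
proj head [384. 207.] knob-ish n 2116
```

Emit:
apply_moves --pt "0.001 0.0002 0 0 0 0 1" --pt "0.001 0.0002 0 0 0 0 1" --pt "0 0 0 0 0 0 1"

```text
time: 12.9
position: [0.4935, 0.055, 0.1386]
tool_rot: [0.626, 0.78, 0.0, 0.0]
force: [-0.2, 0.3, 0.3]
gripper_width: 0.0007
grasp_force: 0.3
```

```bash
python3 -c "
from h import *
report('w10')"
```

```text
TCP [0.4935 0.055  0.1386] F [-0.2  0.3  0.3] q6 -0.22
pin n 1210 top z 0.1388 ctr [0.5125 0.0997 0.1378]
proj head [379. 207.] knob-ish n 2102
```

Emit:
apply_moves --pt "0.001 0.0002 0 0 0 0 1" --pt "0.001 0.0002 0 0 0 0 1" --pt "0 0 0 0 0 0 1"

```text
time: 13.32
position: [0.4956, 0.0554, 0.1385]
tool_rot: [0.626, 0.78, 0.0, 0.0]
force: [-0.7, -0.3, 1.0]
gripper_width: 0.0007
grasp_force: 0.2
```

```bash
python3 -c "
from h import *
report('w11')"
```

```text
TCP [0.4956 0.0554 0.1385] F [-0.7 -0.3  1. ] q6 -0.22
pin n 1202 top z 0.1378 ctr [0.5141 0.0996 0.1367]
proj head [375. 207.] knob-ish n 2110
```

Emit:
apply_moves --pt "-0.01 -0.002 0 0 0 0 1" --pt "0 0 0.05 0 0 0 1" --pt "0.014 0.023 0.005 0 0 0 1" --pt "0.014 0.0235 0 0 0 0 1" --pt "0 0 0 0 0 0 1"

```text
time: 14.0
position: [0.5134, 0.1007, 0.1934]
tool_rot: [0.625, 0.78, -0.0, -0.0]
force: [-0.8, -0.0, -0.2]
gripper_width: 0.0002
grasp_force: 0.0
```

```bash
python3 -c "
from h import *
report('w12')"
```

```text
TCP [0.5134 0.1007 0.1934] F [-0.8 -0.  -0.2] q6 -0.13
pin n 829 top z 0.1959 ctr [0.5109 0.1094 0.1965]
proj head [318. 239.] knob-ish n 0
```

Emit:
apply_moves --pt "0 -0.001 -0.025 0 0 0 1" --pt "0 0 -0.012 0 0 0 1" --pt "0 0 -0.003 0 0 0 1" --pt "0 0 0 0 0 0 1"

```text
time: 14.55
position: [0.5135, 0.0986, 0.1538]
tool_rot: [0.626, 0.78, 0.0, 0.0]
force: [-0.4, 0.0, -0.1]
gripper_width: 0.0004
grasp_force: 0.0
```

Emit:
apply_moves --pt "0 0 -0.001 0 0 0 1" --pt "0 0 -0.001 0 0 0 1" --pt "0 0 -0.001 0 0 0 1"

```text
time: 14.92
position: [0.5136, 0.099, 0.1508]
tool_rot: [0.626, 0.78, 0.0, 0.0]
force: [0.5, 0.3, 0.3]
gripper_width: 0.0005
grasp_force: 0.2
```

Emit:
apply_moves --pt "0 0 -0.001 0 0 0 1" --pt "0 0 -0.001 0 0 0 1"

```text
time: 15.18
position: [0.5138, 0.099, 0.149]
tool_rot: [0.626, 0.78, 0.0, 0.0]
force: [0.5, -0.1, 2.7]
gripper_width: 0.0008
grasp_force: 1.1
```

Emit:
apply_moves --pt "0 0 -0.001 0 0 0 1" --pt "0 0 -0.001 0 0 0 1"

```text
time: 15.42
position: [0.5136, 0.0989, 0.1468]
tool_rot: [0.626, 0.78, 0.0, 0.0]
force: [0.7, 0.7, 2.5]
gripper_width: 0.0006
grasp_force: 1.7
```

Emit:
apply_moves --pt "0 0 -0.001 0 0 0 1" --pt "0 0 -0.001 0 0 0 1"

```text
time: 15.68
position: [0.5139, 0.099, 0.1454]
tool_rot: [0.626, 0.78, 0.001, 0.001]
force: [-1.3, 0.2, 6.9]
gripper_width: 0.0003
grasp_force: 3.5
```

Emit:
apply_moves --pt "0 0 -0.0007 0 0 0 1"

```text
time: 15.8
position: [0.514, 0.0991, 0.145]
tool_rot: [0.626, 0.78, 0.001, 0.001]
force: [-0.5, 0.9, 5.5]
gripper_width: 0.0005
grasp_force: 2.6
```

Emit:
apply_moves --pt "0 0 -0.0007 0 0 0 1"

```text
time: 15.92
position: [0.5139, 0.0991, 0.1442]
tool_rot: [0.626, 0.78, 0.001, 0.001]
force: [-0.8, 0.3, 6.1]
gripper_width: 0.0005
grasp_force: 3.1
```

Emit:
apply_moves --pt "0 0 -0.0007 0 0 0 1"

```text
time: 16.05
position: [0.514, 0.0992, 0.1437]
tool_rot: [0.626, 0.78, 0.001, 0.001]
force: [-0.1, 0.8, 5.6]
gripper_width: 0.0004
grasp_force: 2.8
```

Emit:
apply_moves --pt "0 0 -0.0007 0 0 0 1"

```text
time: 16.18
position: [0.514, 0.0992, 0.1429]
tool_rot: [0.626, 0.78, 0.001, 0.001]
force: [-0.7, 0.8, 6.6]
gripper_width: 0.0004
grasp_force: 3.2
```

Emit:
apply_moves --pt "0 0 -0.0007 0 0 0 1"

```text
time: 16.3
position: [0.514, 0.0993, 0.1425]
tool_rot: [0.626, 0.78, 0.001, 0.001]
force: [-0.7, 0.3, 8.9]
gripper_width: 0.0005
grasp_force: 4.4
```

Emit:
apply_moves --pt "0 0 -0.0005 0 0 0 1"

```text
time: 16.42
position: [0.514, 0.0993, 0.1424]
tool_rot: [0.626, 0.78, 0.001, 0.001]
force: [-2.2, 1.7, 10.8]
gripper_width: 0.0001
grasp_force: 5.0
```

Emit:
apply_moves --pt "0 0 -0.0005 0 0 0 1"

```text
time: 16.55
position: [0.5141, 0.0994, 0.1425]
tool_rot: [0.626, 0.78, 0.001, 0.001]
force: [-2.2, 1.1, 12.1]
gripper_width: 0.0004
grasp_force: 5.8
```

Emit:
apply_moves --pt "0 0 -0.0005 0 0 0 1"

```text
time: 16.68
position: [0.5141, 0.0994, 0.1424]
tool_rot: [0.626, 0.78, 0.001, 0.001]
force: [-3.0, 0.4, 12.6]
gripper_width: 0.0005
grasp_force: 6.6
```

Emit:
apply_moves --pt "0 0 0.01 0 0 0 1" --pt "0 0 0.05 0 0 0 1" --pt "-0.035 -0.045 0.03 0 0 0 1" --pt "-0.02 -0.03 0 0 0 0 1" --pt "0 0 0 0 0 0 1"

```text
time: 17.3
position: [0.4586, 0.0239, 0.2288]
tool_rot: [0.627, 0.779, -0.0, 0.0]
force: [0.1, 0.3, 0.3]
gripper_width: 0.0004
grasp_force: 0.0
```

```bash
python3 -c "
from h import *
report('w13')
z=load('w13');d=z['d'];v,u=np.nonzero(d>0);P=np.array([px(z,a,b) for a,b in zip(u,v)])
k=(abs(P[:,2]-.128)<.008)&(np.hypot(P[:,0]-.513,P[:,1]-.0995)<.018);print(k.sum(),P[k].mean(0),np.percentile(P[k,2],[10,50,90]))
k=(abs(P[:,2]-.103)<.003)&(np.hypot(P[:,0]-.513,P[:,1]-.0995)<.03);print(np.median(P[k],0))"
```

```text
TCP [0.4586 0.0239 0.2288] F [0.1 0.3 0.3] q6 -0.29
pin n 563 top z 0.1294 ctr [0.5142 0.0998 0.1283]
proj head [411. 142.] knob-ish n 576
490 [0.51352687 0.0997663  0.12782683] [0.12676437 0.12820613 0.12912606]
[0.50814041 0.1021656  0.10219177]
```

Head top is at 0.1282 m, against 0.128 m when fully home. The pin is centred and the robot is clear.

```bash
python3 -c "
from workcell import bot
print(bot.sign_off())"
```

```text
the job is handed in; nothing more can be done
None
```

The stand is locked and the job is handed in; no verdict came back. The pin dropped into the cross-hole and its head measures home on the collar, with readings of at most about 2 N while swinging the lever and 13 N while pressing, and the arm is clear.

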